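# Bring the wide jar round on the reagent carousel and weigh it

## Robot

A 6-joint arm with a two-finger parallel gripper is mounted at the origin on the work surface. World frame = base frame: x ahead of the robot, y to its left, z up, the work surface at z = 0. Lengths are in mm, angles in rad, forces in N, time in s.
With the tool pointing down it reaches from about 350 to 875 mm from the base axis. Payload 4.2 kg.
Tool frame: the origin (TCP) lies at the very end of the fingers, on their centre line; the grasp point (between the pads) lies 19 mm behind it; z points along the fingers, y is the line along which they close (so a half turn about z gives the same grasp; the last joint's range is limited). The gripper opens to 85 mm and grips with 20 to 120 N. Pads are 22 mm wide; open, the fingers measure 114 mm over their backs; the gripper's body (76 mm by 85 mm) begins 54 mm behind the grasp point. The pads swing forward as they close: fully open they stand 13 mm farther back than shut.
Start: joints at [-0.96, 0.385, 0.008, 0, -1.194, -0.259], TCP at [215.382, -586.694, 231.312] pointing down, gripper open.
Joint ranges: [-3.14, 3.14], [-1.21, 2.06], [-1.07, 1.41], [-3.16, 2.05], [-2.99, -0.16], [-3.1, 3.1]. Speed limits (rad/s): [2.79, 2.79, 3.14, 3.14, 3.14, 3.14].

## Interface

Orientations are given as a unit quaternion [x, y, z, w].
In Python, from bench import arm gives the robot as it stands. The module is installed in compiled form; this text tells all that it offers.
- The arm moves only by the tool drive_tool, never from a script. Its argument "targets" is a list of rows, each a list of 5 numbers: the closure, from -1 (fully open) to 1 (shut), then the shift along the tool's x, y, z in mm, then the turn about the tool's z in degrees. In form: [[grip, tx, ty, tz, roll], ...]. A call has 1 to 12 rows; each row is the pose to reach, as a shift and turn from the pose commanded when the call began, along the tool's axes at that moment; what a row does not reach only later rows make up. A row lasts 1/10 s, in which the tool goes at most 50 mm and 8.59 degrees, less where a joint would pass 70% of its speed; a pose out of reach is approached as far as the arm can. A call with a gripper value outside its range is refused whole. The fingers move at their own pace and stop on an object; the grip force is fixed at half the most. Time passes only in rows, so rows that repeat a pose let the fingers close. It gives the time, the measured TCP pose, the force, the opening and the grip force at its end, in the units of the state.
- arm.read_state(): the state, without advancing time (a new reading comes with each control period).
- arm.get_image(name): name is "scene" or "top" or "wrist"; returns the picture (384x512x3 uint8, blue, green, red); there is no depth.
- arm.camera_params(name): a dict with "fov_y" (degrees; the focal length in pixels is half the picture's height over the tangent of half this angle, whatever the lens; pixels are square), "cx", "cy" (the principal point, pixels), "rvec" (rotation vector, rad) and "tvec" (3), from world to camera coordinates, as OpenCV has them; the wrist camera has in their place "tool_from_camera" (4x4, takes a point from camera to tool coordinates, whose origin is the TCP and whose axes are the flange's). Camera axes: x right, y down, z forward; pixel columns grow to the right and rows downward; lengths in mm; the calibration is good to about 2 mm. A picture is of the moment at which its call begins: read the wrist's pose just before it. camera_params takes no time and is no camera call.
- arm.job_done(): hands the job in; it is judged then, once.
The state is a dict: "clock": time; "joints": joint angles; "joint_vel": joint speeds; "joint_efforts": joint torques, N m; "position": TCP position; "ee_rot": TCP orientation; "contact_force": force on the tool from outside, world axes, zero at the start; "wrist_torque": the same for the moment, N m; "gripper_width": finger opening in mm; "grasp_force": force on a finger pad.
Only numpy, scipy, OpenCV 4.12 (cv2) and the standard library are available. Lean on these libraries where they do the work, as an engineer would, in place of code of your own. Each camera call takes 0.05 s, during which the arm holds its last target. There are 200 camera calls.

## Task

Gently turn the reagent carousel (the bar on its top is the handle) until the short, wide jar stands in the middle of the gap in the wire guard, at the black mark, and let the carousel come to rest. Then lift the jar out through the gap, set it down gently and upright in the middle of the balance pan, and let go. Leave the other bottles standing in the carousel, and do not disturb the things on the bench.

Things in the scene. Friction and masses are not known exactly. Their poses are not given: they have to be found in the camera images.
- jar_mid (a point): short, wide amber jar, loose, about 0.17 kg: body 52 mm in diameter and 44 mm high, black screw cap 49 mm wide, 62 mm high in all; the widest of the four containers in the carousel, its cap nearly as wide as its body. The point is on its axis, half-way up (31 mm above its underside); z is up
- carousel: fixed round grey foot, 390 mm in diameter, with a wire guard; origin at its centre on the bench. Its -x points, roughly to the robot, to the middle of the guard's gap, where a black mark lies on the foot's edge. The guard, a flat fan of 7 mm steel wires 142 mm above the bench, covers all but the gap, 70 degrees to each side of -x; a 68 mm wire ring surrounds the shaft
- rotor (a joint): turning angle (rad, anticlockwise from above, -4 to 4) of the white disc, 340 mm in diameter, top 30 mm above the bench. Slight friction (0.08 N m) and drag (0.12 N m per rad/s); stays where left. Ribs 8 mm high part it into six bays, middles 125 mm from the axis, at 0, 60, 120.. degrees from -x at joint 0. The four containers stand in bays in any order, up to 35 mm off the middle; the bay first in the gap is empty
- bar_grip (a point): black bar grip on top of the carousel's shaft, turns the disc: 60 mm long, 14 mm wide, 36 mm high, from 156 to 192 mm above the bench, clear above the guard. The point is on the turning axis, 178 mm above the bench; its x axis lies along the bar and turns with the disc (parallel to the carousel's x axis at joint 0)
- gap_bay (a point): where the jar must stand before it is lifted out: the middle of the bay place in the gap, 125 mm from the carousel's axis straight towards the black mark, on the disc's top face (30 mm above the bench). Fixed to the base, with the carousel's axes
- pan (a point): the centre of the top face of the balance's round steel pan, 112 mm in diameter, 74 mm above the bench; z up, x and y along the balance's sides
- balance: the white bench balance, 250 by 180 mm (x by y), 58 mm high, fixed; its display and keys are on its -x part, the pan stands 16 mm above its top, its centre 30 mm to +x of the origin. The origin is on the bench
- tall_bottle_mid (a point): tall thin round amber bottle, 40 mm in diameter, 85 mm high, in the carousel; the point is half-way up its axis. To be left standing in the carousel
- square_bottle_mid (a point): square amber bottle, 40 by 40 mm, 80 mm high with its cap, in the carousel; the point is half-way up. To be left standing in the carousel
- vial_mid (a point): small thin amber vial, 32 mm in diameter, 52 mm high, in the carousel; the point is half-way up. To be left standing in the carousel
- beaker_rim (a point): empty glass beaker on the bench, 64 mm wide, 85 mm high; the point is the centre of its mouth. A bystander
- dishes_mid (a point): two small stacked culture dishes on the bench, 60 mm in diameter, 30 mm high; the point is at half height. A bystander
- spatula_grip (a point): spatula 180 mm long lying on the bench; the point is on its handle. A bystander
Not all that is in view belongs to the job. What is shaped like the part that bears jar_mid but pink or turquoise is not meant.

How it is judged (in metres and radians):
On the way:
1. the jar stands in its bay in the middle of the gap in the guard (within 20 mm sideways) and the carousel is at rest (x of jar_mid in the frame of gap_bay between -0.035 and 0.03 m and y of jar_mid in the frame of gap_bay between -0.02 and 0.02 m and z of jar_mid in the frame of gap_bay below 0.036 m and angle between jar_mid's own z axis and vertical below 0.1 rad and velocity of joint rotor between -0.05 and 0.05 rad/s), for 0.2 s.
At the end, for the whole second after the job is handed in: The jar stands upright and at rest on the balance pan, released, its axis within 25 mm of the pan's centre; the carousel is at rest and the other three bottles stand upright in it (horizontal distance between jar_mid and pan below 0.025 m and z of jar_mid in the frame of pan between 0.027 and 0.035 m and angle between jar_mid's own z axis and vertical below 0.08 rad and linear speed of jar below 0.02 m/s and velocity of joint rotor between -0.05 and 0.05 rad/s and angle between each of tall_bottle_mid, square_bottle_mid, vial_mid's own z axis and vertical below 0.15 rad and horizontal distance between each of tall_bottle_mid, square_bottle_mid, vial_mid and bar_grip below 0.165 m); the robot touches nothing.
It fails at once if another bottle is tipped over or leaves the carousel (angle between any of tall_bottle_mid, square_bottle_mid, vial_mid's own z axis and vertical above 0.35 rad or horizontal distance between any of tall_bottle_mid, square_bottle_mid, vial_mid and bar_grip above 0.165 m or height (world z) of any of tall_bottle_mid, square_bottle_mid, vial_mid above 0.11 m).
It fails at once if the beaker, the dishes or the spatula on the bench is shifted by more than 30 mm (distance of any of beaker_rim, dishes_mid, spatula_grip from where it was at the start of the episode above 0.03 m).
It fails at once if the jar is tipped over (more than about 35 degrees) (angle between jar_mid's own z axis and vertical above 0.6 rad).
It fails at once if the jar is pressed or banged onto the balance (more than 40 N) (contact force between jar and balance above 40 N).
It fails at once if the jar is dropped onto the balance: it moves faster than 0.5 m/s close over the pan (a fall of clearly more than 13 mm) (linear speed of jar above 0.5 m/s and horizontal distance between jar_mid and pan below 0.04 m and z of jar_mid in the frame of pan below 0.09 m).
It also fails if it takes over 62 s, if anything falls off the work surface, if the arm or the gripper's body presses on something with over 40 N, if the wrist force passes 120 N, or if a joint passes its speed limit or range.

## Working session

There is one attempt and no reset: what is moved stays moved. The work goes in short steps, Python scripts to look and compute and a tool call to move; the robot and the scene stay as the last step left them, time stands still between calls to the robot, and variables do not carry over. Pictures are saved under pics/ and viewed, at most 10 in all, crops included, and the job is handed in when it is done.

Besides the shell and the picture viewer there is one more tool, called as name([rows], argument=value, ...), one row to a line, values as JSON. drive_tool: Moves the arm, as the interface text tells. Its arguments: {"type":"object","properties":{"targets":{"type":"array","items":{"type":"array","items":{"type":"number"}}}},"required":["targets"]}

```bash
mkdir -p pics; cat > h.py <<'E'
import numpy as np, cv2
from bench import arm
def K(p,shape=(384,512)):
    f=shape[0]/2/np.tan(np.radians(p["fov_y"])/2)
    return np.array([[f,0,p["cx"]],[0,f,p["cy"]],[0,0,1]])
def ray(name,u,v,z):
    p=arm.camera_params(name);R=cv2.Rodrigues(np.array(p["rvec"],float))[0];t=np.array(p["tvec"],float).ravel()
    d=R.T@np.linalg.inv(K(p))@[u,v,1];c=-R.T@t
    return c+d*(z-c[2])/d[2]
def proj(name,X):
    p=arm.camera_params(name)
    return cv2.projectPoints(np.array(X,float).reshape(-1,3),np.array(p["rvec"],float),np.array(p["tvec"],float),K(p),None)[0][:,0]
E
python3 - <<'E'
from h import *
for n in("top","scene"):
    im=arm.get_image(n);cv2.imwrite(f"pics/{n}0.png",im if n=="scene" else cv2.resize(im,(800,600),interpolation=cv2.INTER_CUBIC))
    print(n,arm.camera_params(n))
print(arm.camera_params("wrist"));print(arm.read_state())
E
```

```text
top {'fov_y': 56.12727494696774, 'cx': 256.73267033834793, 'cy': 196.39510998214874, 'rvec': array([ 2.17798776, -2.19403934,  0.08249856]), 'tvec': array([  54.78946238,  592.83897338, 1043.25088908])}
scene {'fov_y': 42.00759503144681, 'cx': 245.38063500689836, 'cy': 190.22057038486426, 'rvec': array([ 1.80515048,  2.06044427, -0.58195848]), 'tvec': array([   6.73279939, -440.78951366, 1839.7440243 ])}
{'fov_y': 64.14044544611019, 'cx': 251.66633518526243, 'cy': 189.95066934139612, 'tool_from_camera': array([[ 1.17732149e-04, -9.47385785e-01, -3.20093988e-01,
         8.31846787e+01],
       [ 9.99999991e-01,  9.00588378e-05,  1.01256777e-04,
        -5.01245824e-01],
       [-6.71019383e-05, -3.20093997e-01,  9.47385787e-01,
        -1.42850109e+02],
       [ 0.00000000e+00,  0.00000000e+00,  0.00000000e+00,
         1.00000000e+00]])}
{'clock': 0.1, 'joints': array([-9.60421029e-01,  3.85482686e-01,  6.76257679e-03, -4.35916172e-04,
       -1.19399587e+00, -2.58604980e-01]), 'joint_vel': array([-0.00041511, -0.00163689,  0.00381598,  0.00042229, -0.00036976,
       -0.00013856]), 'joint_efforts': array([-1.84786654e-04, -3.93319523e+01,  1.88929850e+01,  4.19808358e+00,
       -2.61054418e-03,  1.24995847e-05]), 'position': array([ 215.19043772, -586.23184214,  230.32904111]), 'ee_rot': array([-1.74900473e-01,  9.84585630e-01,  9.55923489e-04, -2.20269954e-04]), 'contact_force': array([ 0.18330598,  0.00858902, -0.07214793]), 'wrist_torque': array([0.01937885, 0.03192313, 0.02247339]), 'grasp_force': 0.0, 'gripper_width': 85.22976725544984}
```

View pics/top0.png

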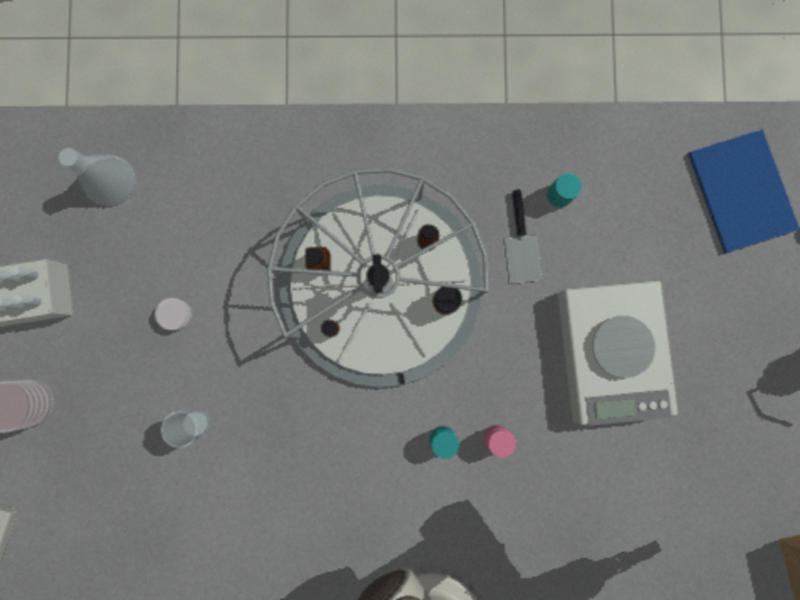

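View pics/scene0.png

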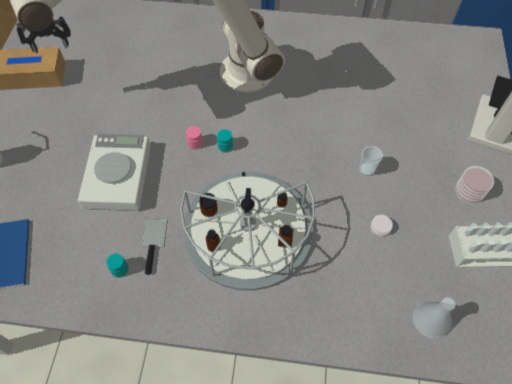

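```bash
python3 - <<'E'
from h import *
im=arm.get_image("top");cv2.imwrite("pics/c1.png",cv2.resize(im[105:255,160:320],(800,750),interpolation=cv2.INTER_CUBIC)[:600])
c=cv2.resize(im[100:255,165:320],(600,600),interpolation=cv2.INTER_CUBIC);cv2.imwrite("pics/c1.png",c)
s=.64
for n,u,v,z in(("pan",624,347,74),("balTL",567,291,58),("balTR",661,283,58),("mark",401,379,5),("bar",377,273,192),("jarcap",447,300,92),("pink",501,440,60),("turq",445,441,60),("spat",519,215,5),("beaker",196,424,85),("dish",172,313,30),("vial",330,328,82)):
    print(n,ray("top",u*s,v*s,z).round(1))
E
```

```text
pan [ 514.5 -348.    74. ]
balTL [ 617.5 -253.5   58. ]
balTR [ 631.  -426.5   58. ]
mark [456.8  51.7   5. ]
bar [635.3  89.1 192. ]
jarcap [599.7 -30.5  92. ]
pink [ 349.8 -126.7   60. ]
turq [348.8 -26.3  60. ]
spat [ 771.9 -180.2    5. ]
beaker [385.7 411.3  85. ]
dish [584.2 479.7  30. ]
vial [552.1 177.4  82. ]
```

View pics/c1.png

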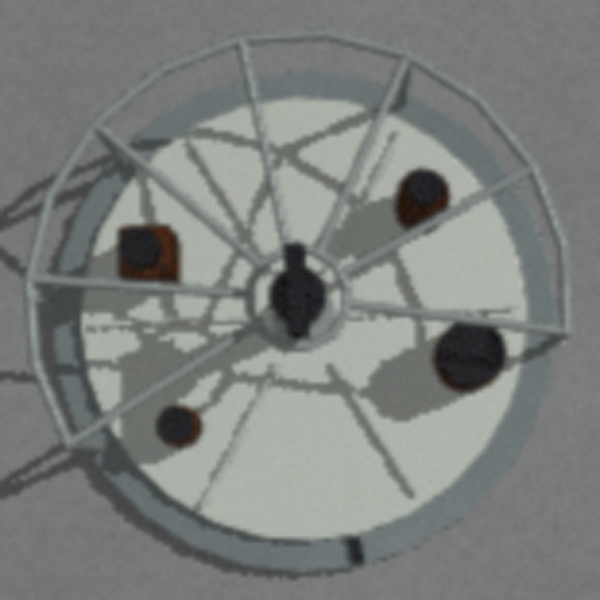

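```bash
cat >> h.py <<'E'
def crop(u,v,z,k=155/600,o=(165,100)): return ray("top",o[0]+(u+.5)*k-.5,o[1]+(v+.5)*k-.5,z)
E
python3 - <<'E'
from h import *
for a,b in(((80,319),(527,319)),((303.5,98),(303.5,540))):print(crop(*a,30).round(1),crop(*b,30).round(1))
E_=lambda n,u,v,z:print(n,crop(u,v,z).round(1))
b1=crop(296,245,192);b2=crop(298,337,192);print(b1,b2,(b1+b2)/2, np.degrees(np.arctan2(*(b1-b2)[[1,0]])))
for n,u,v,z in(("mark",354,550,12),("mark20",354,550,20),("jar",470,354,92),("vial",179,425,82),("tall",424,188,115),("sq",140,248,110),("rib1a",272,368,38),("rib1b",198,508,38),("rib2a",331,368,38),("rib2b",411,494,38),("guardR",568,333,142),("guardL",70,443,142),("ring",298,300,142)):E_(n,u,v,z)
E
```

```text
[636.4 260.1  30. ] [634.  -79.4  30. ]
[806.   89.6  30. ] [468.3  91.2  30. ]
[664.96986988  89.43922422 192.        ] [605.32552074  88.41184752 192.        ] [635.14769531  88.92553587 192.        ] 0.9868248925325163
mark [459.6  53.3  12. ]
mark20 [460.1  53.3  20. ]
jar [602.2 -30.4  92. ]
vial [553.5 178.4  82. ]
tall [717.7   2.3 115. ]
sq [677.3 202.6 110. ]
rib1a [597.4 114.   38. ]
rib1b [493.  169.5  38. ]
rib2a [597.1  69.7  38. ]
rib2b [502.3  10.5  38. ]
guardR [611.7 -92.9 142. ]
guardL [539.6 244.3 142. ]
ring [635.6  90.2 142. ]
```

drive_tool([
  [-1,-38,29,0,2],
  [-1,-76,59,0,4],
  [-1,-114,88,0,6],
  [-1,-152,118,0,8],
  [-1,-190,148,0,10],
  [-1,-228,178,0,12],
  [-1,-266,208,0,14],
  [-1,-304,238,0,16],
  [-1,-342,267,0,18],
  [-1,-376,294,0,19],
  [-1,-376,294,0,19],
])

```text
clock: 1.25
position: [469.2, -177.6, 231.1]
ee_rot: [-0.013, 1.0, 0.0, 0.0]
contact_force: [0.0, -0.3, -0.0]
gripper_width: 85.4
grasp_force: 0.0
```

```bash
cat >> h.py <<'E'
from scipy.spatial.transform import Rotation as Ro
def rel(x,y,z,xang):
    s=arm.read_state();R=Ro.from_quat(s["ee_rot"]).as_matrix();d=R.T@(np.array([x,y,z])-s["position"])
    a=np.degrees(np.arctan2(R[1,0],R[0,0]));roll=(a-xang+180)%360-180
    print("shift",d.round(1),"roll",round(roll,1),"xang",round(a%360,1),"pos",s["position"].round(1),"j",s["joints"].round(2),"F",s["contact_force"].round(1),"w",round(s["gripper_width"],1),s["clock"])
E
python3 -c "
from h import *
rel(635.5,89.5,215,181)"
```

```text
shift [-173.1  262.7   16.3] roll 0.5 xang 181.5 pos [ 469.2 -177.6  231.1] j [-0.04  0.17 -0.29 -0.   -1.11 -1.51] F [ 0.  -0.3 -0. ] w 85.4 1.25
```

drive_tool([
  [-1,-25,37,2,0],
  [-1,-50,75,4,0],
  [-1,-75,112,6,0],
  [-1,-100,150,8,0],
  [-1,-125,188,10,0],
  [-1,-150,226,12,0],
  [-1,-173,262.5,16,0.5],
  [-1,-173,262.5,16,0.5],
  [-1,-173,262.5,16,0.5],
])

```text
clock: 2.15
position: [634.4, 85.0, 214.1]
ee_rot: [-0.006, 1.0, -0.0, -0.001]
contact_force: [0.1, -0.1, -1.2]
gripper_width: 85.5
grasp_force: 0.0
```

```bash
python3 -c "
from h import *
rel(635.5,89.5,160,181)
cv2.imwrite('pics/w1.png',arm.get_image('wrist'))
p=arm.camera_params('wrist');s=arm.read_state();R=Ro.from_quat(s['ee_rot']).as_matrix()
T=np.array(p['tool_from_camera'])
for X in [(635.5,89.5,192),(665.5,90,192),(605.5,89,192)]:
    c=T[:3,:3].T@(R.T@(np.array(X)-s['position'])-T[:3,3]);q=K(p)@c;print((q[:2]/q[2]).round(1))
"
```

```text
shift [-1.3  4.5 54.1] roll -0.3 xang 180.7 pos [634.4  85.  214.1] j [ 0.39  0.42  0.02 -0.   -1.17 -1.94] F [ 0.1 -0.1 -1.2] w 85.5 2.15
[261.8 234.9]
[261.5 277.8]
[262.  187.4]
```

View pics/w1.png

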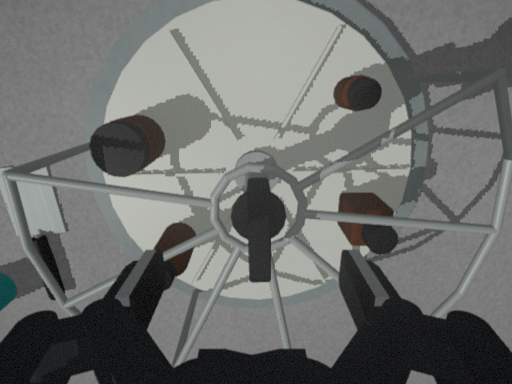

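drive_tool([
  [-1,0,0,0,-8],
  [-1,0,0,0,-16],
  [-1,0,0,0,-24],
  [-1,0,0,0,-32],
  [-1,0,0,0,-40],
  [-1,0,0,0,-48],
  [-1,0,0,0,-56],
  [-1,0,0,0,-64],
  [-1,0,0,0,-72],
  [-1,0,0,0,-80],
  [-1,0,0,0,-88],
  [-1,0,0,0,-96],
])

```text
clock: 3.4
position: [634.0, 82.8, 216.0]
ee_rot: [0.748, -0.663, 0.0, -0.0]
contact_force: [0.5, 0.1, 0.2]
gripper_width: 85.0
grasp_force: 0.0
```

drive_tool([
  [-1,0,0,0,-8],
  [-1,0,0,0,-16],
  [-1,0,0,0,-24],
  [-1,0,0,0,-32],
  [-1,0,0,0,-40],
  [-1,0,0,0,-48],
  [-1,0,0,0,-56],
  [-1,0,0,0,-64],
  [-1,0,0,0,-72],
  [-1,0,0,0,-80],
  [-1,0,0,0,-84],
  [-1,0,0,0,-84],
])

```text
clock: 4.6
position: [634.1, 83.1, 216.0]
ee_rot: [1.0, 0.005, 0.0, -0.0]
contact_force: [0.6, 0.1, 0.5]
gripper_width: 85.4
grasp_force: 0.0
```

```bash
python3 -c "
from h import *
rel(635.5,89.5,161,1)"
```

```text
shift [ 1.4 -6.4 55. ] roll -0.5 xang 0.5 pos [634.1  83.1 216. ] j [ 0.38  0.42  0.02 -0.   -1.17  1.2 ] F [0.6 0.1 0.5] w 85.4 4.6
```

drive_tool([
  [-1,1.4,-6.4,5,-0.5],
  [-1,1.4,-6.4,20,-0.5],
  [-1,1.4,-6.4,35,-0.5],
  [-1,1.4,-6.4,48,-0.5],
  [-1,1.4,-6.4,55,-0.5],
  [-0.5,1.4,-6.4,55,-0.5],
  [0,1.4,-6.4,55,-0.5],
  [0.4,1.4,-6.4,55,-0.5],
  [0.6,1.4,-6.4,55,-0.5],
  [0.8,1.4,-6.4,55,-0.5],
  [1,1.4,-6.4,55,-0.5],
  [1,1.4,-6.4,55,-0.5],
])

```text
clock: 5.8
position: [636.3, 89.5, 161.2]
ee_rot: [1.0, 0.01, 0.0, 0.001]
contact_force: [0.4, -5.2, 1.0]
gripper_width: 12.8
grasp_force: 60.7
```

drive_tool([
  [1,0,0,0,0],
  [1,0,0,0,0],
])

```text
clock: 6.0
position: [636.3, 89.5, 161.2]
ee_rot: [1.0, 0.01, 0.0, 0.001]
contact_force: [0.9, -5.5, 1.2]
gripper_width: 13.5
grasp_force: 60.7
```

```bash
python3 -c "
from h import *
rel(635.5,89.5,161,-61.3)"
```

```text
shift [-0.8 -0.   0.2] roll 62.4 xang 1.1 pos [636.3  89.5 161.2] j [ 0.39  0.47 -0.04  0.   -1.06  1.2 ] F [ 0.9 -5.5  1.2] w 13.5 6.0
```

drive_tool([
  [1,0,0,0,0.5],
  [1,0,0,0,1.5],
  [1,0,0,0,3.5],
  [1,0,0,0,6.5],
  [1,0,0,0,9.5],
  [1,0,0,0,12.5],
  [1,0,0,0,15.5],
  [1,0,0,0,18.5],
  [1,0,0,0,21.5],
  [1,0,0,0,24.5],
  [1,0,0,0,27.5],
  [1,0,0,0,30.5],
])

```text
clock: 7.2
position: [636.8, 91.3, 161.2]
ee_rot: [0.967, -0.254, 0.001, -0.0]
contact_force: [1.5, -1.2, 1.5]
gripper_width: 13.2
grasp_force: 60.6
```

drive_tool([
  [1,0,0,0,3],
  [1,0,0,0,6],
  [1,0,0,0,9],
  [1,0,0,0,12],
  [1,0,0,0,15],
  [1,0,0,0,18],
  [1,0,0,0,21],
  [1,0,0,0,24],
  [1,0,0,0,27],
  [1,0,0,0,29.5],
  [1,0,0,0,31],
  [1,0,0,0,31.8],
])

```text
clock: 8.4
position: [638.2, 92.7, 161.2]
ee_rot: [0.861, -0.508, 0.002, -0.002]
contact_force: [5.0, 2.8, -0.2]
gripper_width: 13.2
grasp_force: 60.3
```

drive_tool([
  [1,0,0,0,0],
  [1,0,0,0,0],
  [1,0,0,0,0],
])

```text
clock: 8.7
position: [638.2, 92.8, 161.2]
ee_rot: [0.861, -0.508, 0.002, -0.002]
contact_force: [5.0, 2.6, -0.8]
gripper_width: 12.7
grasp_force: 60.3
```

```bash
python3 -c "
from h import *
rel(635.5,89.5,161,-61.3)
im=arm.get_image('top');cv2.imwrite('pics/c2.png',cv2.resize(im[100:255,165:320],(600,600),interpolation=cv2.INTER_CUBIC))
im=arm.get_image('scene');cv2.imwrite('pics/s2.png',cv2.resize(im[150:300,150:350],(800,600),interpolation=cv2.INTER_CUBIC))"
```

```text
shift [1.5 4.  0.2] roll 0.2 xang 298.9 pos [638.2  92.8 161.2] j [ 0.39  0.47 -0.04 -0.   -1.05  0.11] F [ 5.   2.6 -0.8] w 12.7 8.7
```

View pics/c2.png

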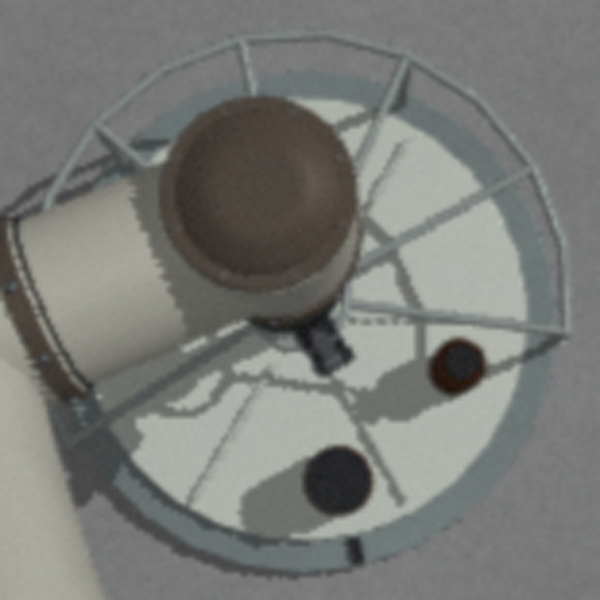

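View pics/s2.png

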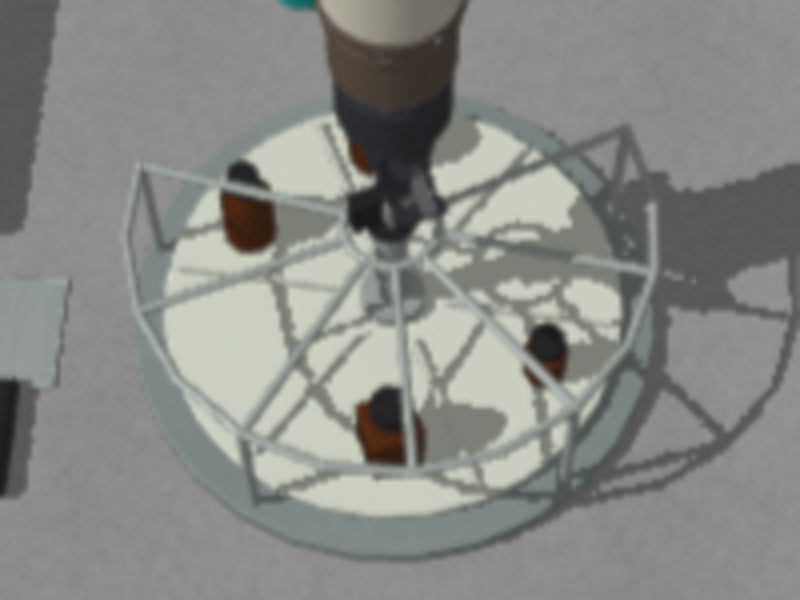

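```bash
python3 -c "
from h import *
j=crop(338,481,92);c=np.array([636,90.]);d=j[:2]-c;print(j,np.hypot(*d),np.degrees(np.arctan2(d[1],d[0]))%360)
for m in (crop(354,550,12),crop(354,540,20)):
  d=m[:2]-c;print(m,np.degrees(np.arctan2(d[1],d[0]))%360)
g=crop(70,443,142),crop(568,333,142);print(sum(np.degrees(np.arctan2(*(a[:2]-c)[::-1]))%360 for a in g)/2)
a=crop(187,506,38);b=crop(403,502,38);print([np.degrees(np.arctan2(*(q[:2]-c)[::-1]))%360 for q in(a,b)])
"
```

```text
[512.55824278  64.37137286  92.        ] 126.07416053104237 191.7289565344669
[459.6419132   53.33441124  12.        ] 191.74472272576617
[467.59736699  53.28427145  20.        ] 192.2993558090724
192.2107526152051
[np.float64(148.17747456128984), np.float64(207.76118731584384)]
```

drive_tool([
  [0.6,0,0,0,0],
  [0.3,0,0,0,0],
  [0,0,0,0,0],
  [-0.5,0,0,0,0],
  [-1,0,0,0,0],
  [-1,0,0,0,0],
  [-1,0,0,-15,0],
  [-1,0,0,-35,0],
  [-1,0,0,-55,0],
  [-1,0,0,-55,0],
])

```text
clock: 9.8
position: [637.7, 91.5, 218.8]
ee_rot: [0.861, -0.508, 0.002, -0.002]
contact_force: [0.7, 0.3, 0.0]
gripper_width: 85.3
grasp_force: 0.0
```

```bash
python3 -c "
from h import *
rel(512.6,64.4,216,192)"
```

```text
shift [-36.7 122.7   2. ] roll 106.9 xang 298.9 pos [637.7  91.5 218.8] j [ 0.39  0.42  0.03  0.   -1.18  0.11] F [0.7 0.3 0. ] w 85.3 9.8
```

drive_tool([
  [-1,-3,10,0,8],
  [-1,-6,20,0,16],
  [-1,-9,30,0,24],
  [-1,-12,40,0,32],
  [-1,-15,51,0,40],
  [-1,-18,61,0,48],
  [-1,-21,71,0,56],
  [-1,-24,81,0,64],
  [-1,-28,92,0,72],
  [-1,-31,103,0,80],
  [-1,-34,113,0,88],
  [-1,-36.7,122.7,0,96],
])

```text
clock: 11.0
position: [509.9, 63.9, 214.5]
ee_rot: [-0.195, 0.981, 0.0, -0.001]
contact_force: [-0.7, 0.9, 0.4]
gripper_width: 85.4
grasp_force: 0.0
```

drive_tool([
  [-1,0,0,0,6],
  [-1,0,0,0,10.9],
  [-1,0,0,0,10.9],
  [-1,0,0,0,10.9],
])

```text
clock: 11.4
position: [510.6, 64.1, 214.8]
ee_rot: [-0.105, 0.994, -0.0, -0.0]
contact_force: [0.3, 0.2, 0.3]
gripper_width: 85.6
grasp_force: 0.0
```

```bash
python3 -c "
from h import *
rel(512.6,64.4,48,192)
p=arm.camera_params('wrist');s=arm.read_state();R=Ro.from_quat(s['ee_rot']).as_matrix()
cv2.imwrite('pics/w2.png',arm.get_image('wrist'))
T=np.array(p['tool_from_camera'])
for X in [(512.6,64.4,92),(512.6,40,92),(512.6,88.8,92),(488.1,64.4,92),(537.1,64.4,92)]:
    c=T[:3,:3].T@(R.T@(np.array(X)-s['position'])-T[:3,3]);q=K(p)@c;print((q[:2]/q[2]).round(1))
"
```

```text
shift [-2.200e+00 -1.000e-01  1.668e+02] roll 0.1 xang 192.1 pos [510.6  64.1 214.8] j [ 0.44  0.21 -0.28 -0.   -1.08 -1.8 ] F [0.3 0.2 0.3] w 85.6 11.4
[252.2 185.3]
[225.8 179.9]
[278.2 190.6]
[258.  159.5]
[246.7 209.7]
```

View pics/w2.png

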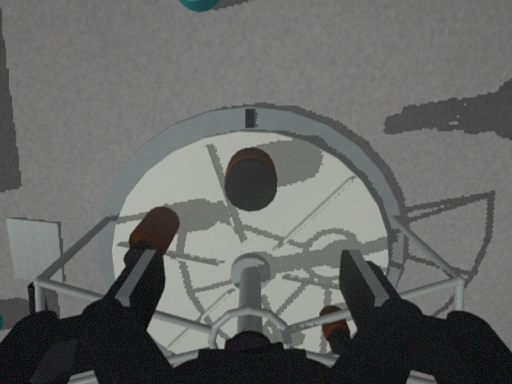

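drive_tool([
  [-1,-2.2,0,25,0],
  [-1,-2.2,0,55,0],
  [-1,-2.2,0,85,0],
  [-1,-2.2,0,110,0],
  [-1,-2.2,0,130,0],
  [-1,-2.2,0,145,0],
  [-1,-2.2,0,157,0],
  [-1,-2.2,0,166,0],
  [-1,-2.2,0,169,0],
  [-1,-2.2,0,170,0],
  [-1,-2.2,0,170,0],
])

```text
clock: 12.55
position: [513.4, 64.7, 45.8]
ee_rot: [-0.104, 0.995, 0.0, 0.001]
contact_force: [0.2, -0.6, 0.7]
gripper_width: 85.8
grasp_force: 0.0
```

```bash
python3 -c "
from h import *
rel(512.6,64.4,44,192)"
```

```text
shift [ 0.9 -0.2  1.8] roll -0.0 xang 192.0 pos [513.4  64.7  45.8] j [ 0.44  0.42 -0.48  0.   -0.66 -1.8 ] F [ 0.2 -0.6  0.7] w 85.8 12.55
```

Close gently on the jar.

drive_tool([
  [-0.8,0.5,0,0.5,0],
  [-0.6,0.5,0,0.5,0],
  [-0.4,0.5,0,0.5,0],
  [-0.2,0.5,0,0.5,0],
  [0,0.5,0,0.5,0],
  [0.3,0.5,0,0.5,0],
  [1,0.5,0,0.5,0],
  [1,0.5,0,0.5,0],
  [1,0.5,0,0.5,0],
  [1,0.5,0,0.5,0],
])

```text
clock: 13.55
position: [512.7, 64.5, 45.6]
ee_rot: [-0.104, 0.995, -0.0, 0.0]
contact_force: [-0.8, -0.4, 5.4]
gripper_width: 50.6
grasp_force: 61.5
```

drive_tool([
  [1,0,0,-3,0],
  [1,0,0,-8,0],
  [1,0,0,-16,0],
  [1,0,0,-28,0],
  [1,0,0,-44,0],
  [1,0,0,-62,0],
  [1,0,0,-80,0],
  [1,0,0,-100,0],
  [1,0,0,-120,0],
  [1,0,0,-134,0],
  [1,0,0,-140,0],
  [1,0,0,-140,0],
])

```text
clock: 14.75
position: [512.8, 64.7, 186.0]
ee_rot: [-0.104, 0.995, 0.0, 0.001]
contact_force: [-1.1, 0.4, -2.1]
gripper_width: 50.8
grasp_force: 62.5
```

```bash
python3 -c "
from h import *
rel(514.5,-348,186,192)
im=arm.get_image('scene');cv2.imwrite('pics/s3.png',cv2.resize(im[80:300,60:340],(760,597),interpolation=cv2.INTER_CUBIC))"
```

```text
shift [ 8.38e+01 -4.04e+02 -4.00e-01] roll -0.0 xang 192.0 pos [512.8  64.7 186. ] j [ 0.44  0.24 -0.32 -0.   -1.   -1.8 ] F [-1.1  0.4 -2.1] w 50.8 14.75
```

View pics/s3.png

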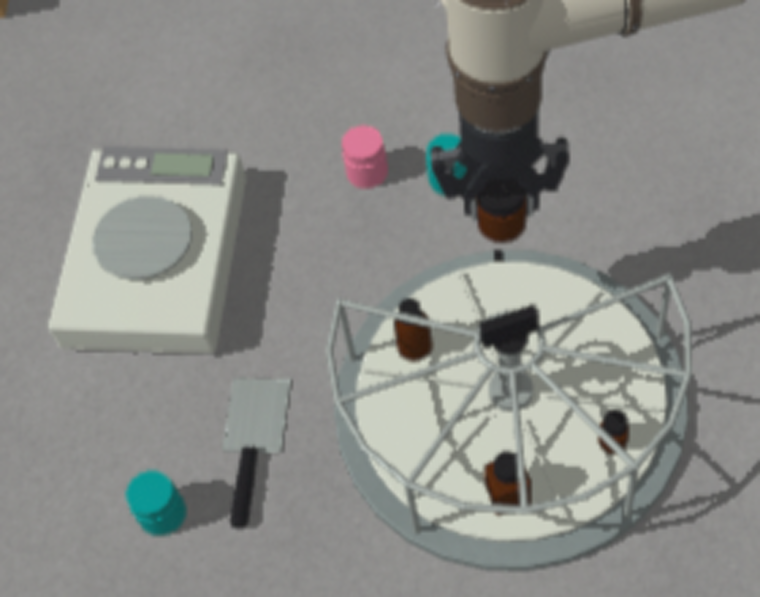

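drive_tool([
  [1,3,-14,0,0],
  [1,8,-38,0,0],
  [1,14,-67,0,0],
  [1,20,-97,0,0],
  [1,26,-127,0,0],
  [1,33,-157,0,0],
  [1,39,-187,0,0],
  [1,45,-217,0,0],
  [1,51,-247,0,0],
  [1,57,-275,0,0],
  [1,62,-297,0,0],
  [1,64,-310,0,0],
])

```text
clock: 16.0
position: [512.9, -254.0, 183.5]
ee_rot: [-0.103, 0.995, 0.0, -0.001]
contact_force: [0.1, 0.0, -2.1]
gripper_width: 50.5
grasp_force: 62.7
```

```bash
python3 -c "
from h import *
rel(514.5,-348,150,192)
print(ray('scene',112.3,167.7,74))
im=arm.get_image('top').astype(int)
g=im[190:255,365:435];print(np.vstack([proj('top',(514.5,-348,74))]))
cv2.imwrite('pics/p.png',cv2.resize(g.astype(np.uint8),(560,520),interpolation=cv2.INTER_CUBIC))"
```

```text
shift [ 17.6 -92.3  33.4] roll -0.2 xang 191.8 pos [ 512.9 -254.   183.5] j [-0.18  0.34 -0.19 -0.   -1.04 -1.19] F [ 0.1  0.  -2.1] w 50.5 16.0
[ 525.2277389  -347.27298102   74.        ]
[[399.36979507 222.06517437]]
```

View pics/p.png

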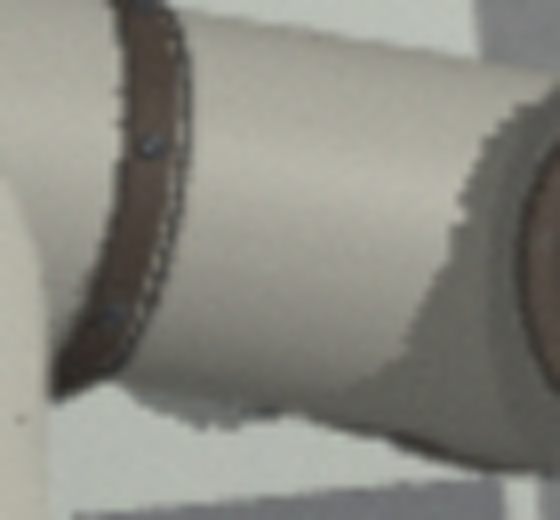

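```bash
python3 - <<'E'
from h import *
def seg(f,seed,box,sc,name):
    im=cv2.GaussianBlur(cv2.imread(f),(0,0),1)
    for t in (6,9,12):
        m=np.zeros((im.shape[0]+2,im.shape[1]+2),np.uint8)
        cv2.floodFill(im.copy(),m,seed,0,(t,)*3,(t,)*3,4|cv2.FLOODFILL_FIXED_RANGE|cv2.FLOODFILL_MASK_ONLY|(255<<8))
        m=cv2.morphologyEx(m[1:-1,1:-1],cv2.MORPH_OPEN,np.ones((3,3)))
        c=max(cv2.findContours(m,0,1)[0],key=cv2.contourArea);e=cv2.fitEllipse(cv2.convexHull(c))
        u,v=(np.array(e[0])+.5)*sc-.5;print(name,t,e,ray(name,u,v,74).round(1))
seg("pics/top0.png",(624,347),0,.64,"top");seg("pics/scene0.png",(112,167),0,1,"scene")
print(proj("scene",[(514.5,-348,74),(570.5,-348,74),(458.5,-348,74),(514.5,-292,74),(514.5,-404,74)]))
# balance corners of top face, px in scene
E
```

```text
top 6 ((623.634765625, 346.35357666015625), (56.500205993652344, 60.247520446777344), 143.06146240234375) [ 516.1 -346.9   74. ]
top 9 ((623.6525268554688, 346.23138427734375), (57.610504150390625, 61.593963623046875), 148.3810577392578) [ 516.3 -346.9   74. ]
top 12 ((623.6705322265625, 346.36627197265625), (58.0343017578125, 62.590538024902344), 151.39588928222656) [ 516.1 -346.9   74. ]
scene 6 ((111.65060424804688, 166.7923583984375), (26.2021484375, 34.5252571105957), 64.56999206542969) [ 522.2 -350.2   74. ]
scene 9 ((111.753173828125, 166.8456268310547), (27.152563095092773, 35.27152633666992), 61.78738021850586) [ 522.4 -349.8   74. ]
scene 12 ((111.79232788085938, 166.77938842773438), (27.491817474365234, 36.21180725097656), 63.2361946105957) [ 522.1 -349.8   74. ]
[[113.01020986 164.7953017 ]
 [108.03335629 180.05547255]
 [117.80757384 150.08548696]
 [130.64034329 166.70428157]
 [ 95.4837905  162.89755192]]
```

```bash
python3 -c "
from h import *
rel(517.5,-347.5,105,192)"
```

```text
shift [ 14.7 -91.5  78.6] roll -0.2 xang 191.8 pos [ 513.3 -254.9  183.6] j [-0.18  0.34 -0.19  0.   -1.04 -1.19] F [ 1.2 -1.2 -1.1] w 50.5 16.05
```

drive_tool([
  [1,3,-14,0,0],
  [1,6,-36,0,0],
  [1,10,-60,0,0],
  [1,13,-80,5,0],
  [1,14.7,-90,15,0],
  [1,14.7,-91.5,30,0],
  [1,14.7,-91.5,45,0],
  [1,14.7,-91.5,60,0],
  [1,14.7,-91.5,71,0],
  [1,14.7,-91.5,76,0],
  [1,14.7,-91.5,76,0],
  [1,14.7,-91.5,76,0],
])

```text
clock: 17.25
position: [519.2, -344.7, 109.4]
ee_rot: [-0.104, 0.995, -0.0, 0.0]
contact_force: [-0.3, 0.0, -1.5]
gripper_width: 50.4
grasp_force: 62.8
```

```bash
python3 -c "
from h import *
rel(517.5,-347.5,90,192)"
```

```text
shift [ 2.2 -2.4 19.4] roll -0.0 xang 192.0 pos [ 519.2 -344.7  109.4] j [-0.33  0.49 -0.16  0.   -0.93 -1.04] F [-0.3  0.  -1.5] w 50.4 17.25
```

drive_tool([
  [1,1,-1,4,0],
  [1,2,-2.4,8,0],
  [1,2,-2.4,12,0],
  [1,2,-2.4,14,0],
  [1,2,-2.4,16,0],
  [1,2,-2.4,17,0],
  [1,2,-2.4,17,0],
  [1,2,-2.4,17,0],
])

```text
clock: 18.05
position: [517.4, -347.4, 91.9]
ee_rot: [-0.104, 0.995, -0.0, 0.0]
contact_force: [0.9, 0.4, -1.8]
gripper_width: 50.4
grasp_force: 62.8
```

```bash
python3 -c "
from h import *
rel(517.5,-347.5,90,192)"
```

```text
shift [-0.1 -0.1  1.9] roll -0.0 xang 192.0 pos [ 517.4 -347.4   91.9] j [-0.33  0.51 -0.17  0.   -0.89 -1.03] F [ 0.9  0.4 -1.8] w 50.4 18.05
```

Creep down in half-millimetre steps.

drive_tool([
  [1,0,0,0.5,0],
  [1,0,0,1,0],
  [1,0,0,1.5,0],
  [1,0,0,1.5,0],
])

```text
clock: 18.45
position: [517.2, -347.3, 90.2]
ee_rot: [-0.104, 0.995, 0.0, -0.0]
contact_force: [-0.7, -0.7, -2.1]
gripper_width: 50.1
grasp_force: 62.8
```

drive_tool([
  [1,0,0,0.4,0],
  [1,0,0,0.8,0],
  [1,0,0,0.8,0],
])

```text
clock: 18.75
position: [517.3, -347.4, 89.7]
ee_rot: [-0.104, 0.995, -0.0, 0.0]
contact_force: [-0.4, 0.0, -1.3]
gripper_width: 50.3
grasp_force: 62.9
```

drive_tool([
  [1,0,0,0.5,0],
  [1,0,0,1,0],
  [1,0,0,1,0],
])

```text
clock: 19.05
position: [517.3, -347.4, 89.6]
ee_rot: [-0.104, 0.995, -0.0, 0.0]
contact_force: [-2.0, 1.5, 5.3]
gripper_width: 50.7
grasp_force: 63.4
```

drive_tool([
  [0.2,0,0,0,0],
  [0,0,0,0,0],
  [-0.2,0,0,0,0],
  [-0.4,0,0,0,0],
  [-0.7,0,0,0,0],
  [-1,0,0,0,0],
  [-1,0,0,0,0],
  [-1,0,0,0,0],
])

```text
clock: 19.85
position: [517.3, -347.4, 88.3]
ee_rot: [-0.104, 0.995, 0.0, -0.0]
contact_force: [-1.1, 0.0, 0.4]
gripper_width: 85.2
grasp_force: 0.0
```

drive_tool([
  [-1,0,0,-5,0],
  [-1,0,0,-15,0],
  [-1,0,0,-30,0],
  [-1,0,0,-50,0],
  [-1,0,0,-75,0],
  [-1,0,0,-100,0],
  [-1,0,0,-125,0],
  [-1,0,0,-145,0],
  [-1,0,0,-150,0],
  [-1,0,0,-150,0],
  [-1,0,0,-150,0],
])

```text
clock: 20.95
position: [516.7, -347.0, 237.4]
ee_rot: [-0.104, 0.995, 0.001, -0.001]
contact_force: [-0.8, 0.3, 0.0]
gripper_width: 85.7
grasp_force: 0.0
```

```bash
python3 -c "
from h import *
rel(517.5,-347.5,90,192)
a=arm.get_image('wrist')
b=arm.get_image('scene')[80:280,60:330]
cv2.imwrite('pics/end.png',np.vstack([cv2.resize(a,(400,300)),cv2.resize(b,(400,300),interpolation=cv2.INTER_CUBIC)]))"
```

```text
shift [ -0.9  -0.9 147.4] roll -0.1 xang 191.9 pos [ 516.7 -347.   237.4] j [-0.33  0.38  0.01 -0.   -1.21 -1.03] F [-0.8  0.3  0. ] w 85.7 20.95
```

View pics/end.png

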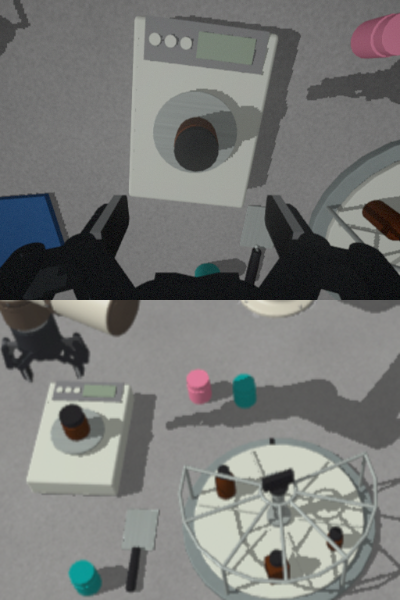

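```bash
python3 -c "
from h import *
p=arm.camera_params('wrist');s=arm.read_state();R=Ro.from_quat(s['ee_rot']).as_matrix();T=np.array(p['tool_from_camera'])
for u,v,z in((195,130,74),(196.5,149,136)):
    d=R@T[:3,:3]@np.linalg.inv(K(p))@[u*1.28,v*1.28,1];c=R@T[:3,3]+s['position'];print((c+d*(z-c[2])/d[2]).round(1))"
```

```text
[ 511.6 -350.6   74. ]
[ 516.5 -347.6  136. ]
```

Jar is upright and about 6 mm from the pan's centre, well within tolerance.

```bash
python3 -c "
from bench import arm
print(arm.job_done())"
```

```text
the job is handed in; nothing more can be done
None
```

I turned the carousel until the jar stood at the black mark, lifted it out and released it upright on the balance pan, about 6 mm off centre by my last camera measurement. In the last pictures the other three bottles were still standing in the carousel. I handed the job in at about 21 s; it returned no verdict.

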